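# Shut the sandwich press, pin it and hold it shut

### The arm

A 7-joint arm with a two-finger parallel gripper is mounted at the origin on the work surface. World frame = base frame: x ahead of the robot, y to its left, z up, the work surface at z = 0. Lengths are in m, angles in degrees, forces in N, time in s.
With the tool pointing down it reaches from about 0.425 to 0.875 m from the base axis. Payload 4.7 kg.
Tool frame: the origin (TCP) lies midway between the tips of the shut fingers; the grasp point (between the pads) lies 19 mm behind it; z points along the fingers, y is the line along which they close (so a half turn about z gives the same grasp; the last joint's range is limited). The gripper opens to 87 mm and grips with 3 to 60 N. Pads are 19 mm wide; open, the fingers measure 117 mm over their backs; the gripper's body (75 mm by 190 mm) begins 51 mm behind the grasp point.
Start: joints at [74.777, 18.392, -4.016, 83.108, 1.295, 78.541, -3.26], TCP at [0.179, -0.625, 0.223] pointing down, gripper open.
Joint ranges: [-163.93, 163.93], [-17.29, 119.83], [-79.2, 71.16], [3.27, 140.29], [-89.18, 269.18], [5.43, 117.66], [-154.24, 154.24]. Speed limits (degrees/s): [147.25, 147.25, 180, 180, 180, 180, 180].

### API

Orientations are given as [roll, pitch, yaw] about the fixed x, y, z axes, in that order (R = Rz(yaw) Ry(pitch) Rx(roll)).
In Python, from cell import env, viewer, boxes_of, masks_of gives the robot as it stands. The module is installed in compiled form; this text tells all that it offers.
- The arm moves only by the tool apply_moves, never from a script. Its argument "moves" is a list of rows, each a list of 7 numbers: the shift along the tool's x, y, z scaled (see below), then the turn, a rotation vector about the tool's x, y, z scaled (see below), then the opening, from 0 (shut) to 1 (fully open). A call has 1 to 20 rows; each row is the pose to reach, as a shift and turn from the pose commanded when the call began, along the tool's axes at that moment; what a row does not reach only later rows make up. The controller multiplies each number of a shift by 0.2 m and each number of a turn by 1.5 rad. A row lasts 1/10 s, in which the tool goes at most 50 mm and 8.59 degrees, less where a joint would pass 70% of its speed; a pose out of reach is approached as far as the arm can. A call with a number of a shift or a turn outside -1 to 1 is refused whole. A call with a gripper value outside its range is refused whole. The fingers move at their own pace and stop on an object; "grip_force" is the grip in N (left out, the last holds). Time passes only in rows, so rows that repeat a pose let the fingers close. It gives the time, the measured TCP pose, the force, the opening and the grip force at its end, in the units of the state.
- env.get_obs(): the state, without advancing time (a new reading comes with each control period).
- viewer.read_camera(name): name is "scene" or "top" or "wrist"; returns the picture (420x560x3 uint8, red, green, blue); there is no depth.
- viewer.get_calibration(name): a dict with "fov_y" (degrees; the focal length in pixels is half the picture's height over the tangent of half this angle, whatever the lens; pixels are square), "cx", "cy" (the principal point, pixels), "position" and "orientation" of the camera in the world. Camera axes: x right, y up, looking along -z (the intrinsics and any distortion apply to the point x, -y, -z); pixel columns grow to the right and rows downward; lengths in m; the calibration is good to about 2 mm. The wrist camera is an equidistant fisheye: a pixel r from the principal point sees the ray r / f radians off the axis. A picture is of the moment at which its call begins: read the wrist's pose just before it. get_calibration takes no time and is no camera call; for the wrist camera it gives the pose at the moment of the call.
- env.sign_off(): hands the job in; it is judged then, once.
Trained networks look in the newest picture that a camera, given by its name, has taken for a name from the list of things; names that differ only in an ending like _2 or _b are one class to them, and where a whole thing is asked for, a point or a joint stands for the part that bears it (a point fixed in the world has none). Each returns a list of dicts, best first, with "conf" (0 to 1); they miss things now and then, are a little off and sometimes report something else, mostly with a low value. They report only what shows in the picture. A call takes as long as a camera call. They do not tell look-alikes from the thing itself.
- boxes_of(camera, target): "location" ([column, row] in pixels, amid what is visible of it).
- masks_of(camera, target): "pixels" (420x560 bool, what is visible of it) and "location" ([column, row] in pixels, amid what is visible of it).
The state is a dict: "time_s": time; "qpos": joint angles; "joint_velocities": joint speeds; "effort": joint torques, N m; "tool_pos": TCP position; "tool_rot": TCP orientation; "force": force on the tool from outside, world axes, zero at the start; "wrist_torque": the same for the moment, N m; "grip_width": finger opening in m; "grasp_force": force on a finger pad.
Only numpy, scipy, OpenCV 4.12 (cv2) and the standard library are available. Lean on these libraries where they do the work, as an engineer would, in place of code of your own. Each camera call takes 0.05 s, during which the arm holds its last target. There are 200 camera calls.

### The job

Fold the lid of the sandwich press down, then take the locking pin from its wooden block and push it down through the holes in both front lugs. The hinge is sprung, so keep hold of the pin's handle and lean on it until its flange sits on the lid's lug and the two halves are fully shut, and finish like that, still gripping the pin and pressing it down: do not let go. Leave the jar, its lid, the mug and the spatula where they are.

Things in the scene. Friction and masses are not known exactly. Their poses are not given: they have to be found in the camera images.
- press_hinge (a point): middle of the hinge line of the sandwich press (bare aluminium, square, fixed to the worktop), 54 mm above the worktop. x points from the press's front (its lugs) to its hinge, y along the hinge line, z up. The base, 170 x 170 mm and 42 mm high, reaches from the hinge line 170 mm towards -x; its front lug sticks out 60 mm more.
- press_hole (a point): centre of the upper mouth of the round hole, 13 mm wide, in the base's front lug (56 mm wide, top 46 mm above the worktop, 24 mm thick; the hole is vertical and open below). It lies 200 mm from the hinge line along the hinge point's -x. Axes as the hinge point's.
- lid_hole (a point): centre of the hole, 14 mm wide, in the lug (56 mm wide, 12 mm thick) at the lid's free end, on the lug's outer face (on top when shut): 200 mm from the hinge line, 30 mm from the lid's very end, 6 mm outside the plane through the hinge. z is normal to the lid, outwards; x points to the hinge. When shut it is 60 mm above the worktop, 14 mm straight above the hole of the base's lug.
- press_lid (a joint): angle of the lid on its hinge bracket, rad: 0 = folded down, grows as it opens upward (starts at 0.9 to 1.3, free end up, leaning over the base). Stiff hinge: it stays where left; about 4 N at the free end moves it. A flat plate 170 mm wide, 14 mm thick, 170 mm long plus its lug; outer face 8 mm outside the hinge's plane. Lid's angle to the level = this + the bracket's.
- press_bracket (a joint): angle of the sprung hinge bracket that carries the lid, rad: 0 = the halves fully shut; 0.06 = its upper stop, where the spring lifts it whenever the lid is not pushed down: the folded lid's lug then stands 12 mm too high (its hole still in line within 1 mm). Pushing it to 0 takes 6 N at the lug at first, 9 N at the end, where it meets a firm stop.
- pin_grip (a point): centre of the black handle (upright cylinder, 18 mm across, 40 mm high) of the loose locking pin, half-way up it. Under the handle is a steel flange 30 mm across and 5 mm thick (underside 25 mm below this point), and under that a round steel shank 10 mm across and 50 mm long. z points up along the pin, from tip to handle. About 80 g.
- pin_tip (a point): lower end of the pin's shank, which is tapered over the last 4 mm; 75 mm below the handle's centre, on the pin's axis. When the pin is home in the shut press this point is 36 mm below the upper mouth of the base's hole (10 mm above the worktop).
- pin_rest: light wooden block, 80 x 80 mm and 60 mm high, fixed to the worktop, at the left or the right of the press; the pin stands upright in the hole in its top, 50 mm deep in it with its flange on the block. Origin at the centre of its underside, z up.
- jar: jar 66 mm across, 90 mm high, on the other side of the press from the wooden block; bystander. Origin at the centre of its underside.
- jar_lid: jar lid 70 mm across and 12 mm high lying flat; bystander. Origin at the centre of its underside.
- mug: white mug 76 mm across, 90 mm high; bystander. Origin at the centre of its underside.
- spreader: flat kitchen spatula 190 mm long lying on the worktop; bystander. Origin under its middle, handle towards its -x.
Not all that is in view belongs to the job. What is shaped like the part that bears pin_grip but purple is not meant.

How it is judged:
By the outcome, as a careful person would: the job done as asked, in the order asked, and still so for the second after the job is handed in, while the arm keeps its last pose, push and grip.
It also fails if it takes over 56 s, if anything falls off the work surface, if the arm or the gripper's body presses on something with over 40 N, if the wrist force passes 120 N, or if a joint passes its speed limit or range.

## Working session

There is one attempt and no reset: what is moved stays moved. The work goes in short steps, Python scripts to look and compute and a tool call to move; the robot and the scene stay as the last step left them, time stands still between calls to the robot, and variables do not carry over. Pictures are saved under pics/ and viewed, at most 10 in all, crops included, and the job is handed in when it is done.

Besides the shell and the picture viewer there is one more tool, called after "Call:" as a command line: name --pt "numbers of a row" for each row, then --argument value for the rest. apply_moves: Moves the arm, as the interface text tells. Shifts and turns lie within -1 to 1; 1 stands for 0.2 m of shift or 1.5 rad of turn. Its arguments: {"type":"object","properties":{"moves":{"type":"array","items":{"type":"array","items":{"type":"number","minimum":-1,"maximum":1}}},"grip_force":{"type":"number"}},"required":["moves"]}

```bash
mkdir -p pics; cat > h.py <<'E'
import numpy as np,cv2
from cell import env,viewer,boxes_of,masks_of
from scipy.spatial.transform import Rotation as R
def cal(n):
    c=viewer.get_calibration(n); return c
print({n:viewer.get_calibration(n) for n in()} or '')
E
python3 - <<'E'
from h import *
o=env.get_obs();print({k:np.round(v,3).tolist() for k,v in o.items()})
ims=[]
for n in("scene","top","wrist"):
    print(n,viewer.get_calibration(n))
    im=viewer.read_camera(n);cv2.imwrite(f'pics/{n}0.png',im[:,:,::-1]);
    for t in("press_lid","pin_grip","pin_rest","lid_hole","press_hole","press_hinge","pin_tip","jar","mug","spreader","jar_lid"):
        b=boxes_of(n,t);print(t,[(round(x['conf'],2),np.round(x['location'],1).tolist()) for x in b[:3]])
E
```

```text
{'time_s': 0.0, 'qpos': [74.777, 18.44, -4.018, 83.176, 1.298, 78.542, -3.259], 'joint_velocities': [0.03, 0.008, 0.015, 0.043, 0.0, 0.064, -0.017], 'effort': [-0.0, -49.128, -0.404, -31.253, -0.064, 0.044, 0.0], 'tool_pos': [0.179, -0.624, 0.221], 'tool_rot': [-179.888, 0.008, 16.037], 'force': [0.088, 0.401, -0.008], 'wrist_torque': [0.009, 0.018, 0.032], 'grasp_force': 0.0, 'grip_width': 0.087}
scene {'fov_y': 46.21256006020252, 'cx': 285.566140216102, 'cy': 214.0928076225604, 'position': array([ 1.34131007, -0.40213755,  0.8868185 ]), 'orientation': array([49.12021519,  0.30720109, 61.93639073])}
press_lid [(0.74, [271.9, 227.4]), (0.6, [177.6, 267.1]), (0.46, [362.1, 167.9])]
pin_grip [(0.6, [391.8, 187.8]), (0.44, [391.0, 162.9])]
pin_rest [(0.77, [358.2, 182.9])]
lid_hole [(0.91, [273.1, 226.5])]
press_hole [(0.56, [270.7, 237.6])]
press_hinge [(0.75, [268.0, 240.7]), (0.56, [179.5, 266.3])]
pin_tip [(0.73, [392.3, 185.7]), (0.73, [389.4, 167.6]), (0.69, [363.0, 167.8])]
jar [(0.75, [180.2, 265.6])]
mug [(0.88, [178.8, 317.7])]
spreader [(0.9, [424.4, 243.7])]
jar_lid [(0.94, 
[... 424 characters left out ...]
151.1])]
press_hole [(0.61, [316.3, 181.4])]
press_hinge [(0.55, [322.8, 182.5]), (0.36, [143.4, 239.2])]
pin_tip [(0.7, [126.7, 196.3]), (0.53, [142.0, 239.6])]
jar [(0.71, [397.4, 205.4]), (0.49, [152.1, 128.6])]
mug [(0.85, [419.2, 138.2])]
spreader [(0.96, [149.9, 127.9]), (0.22, [320.0, 181.6])]
jar_lid [(0.75, [352.8, 274.1])]
wrist {'fov_y': 65.70646984690485, 'cx': 277.39939066313946, 'cy': 211.21268193217514, 'position': array([ 0.25980113, -0.60122997,  0.38643288]), 'orientation': array([-1.78300461e+01, -6.95023655e-02, -7.39606894e+01])}
press_lid []
pin_grip []
pin_rest []
lid_hole []
press_hole []
press_hinge []
pin_tip []
jar []
mug []
spreader []
jar_lid [(0.97, [9.8, 7.4])]
```

View pics/scene0.png

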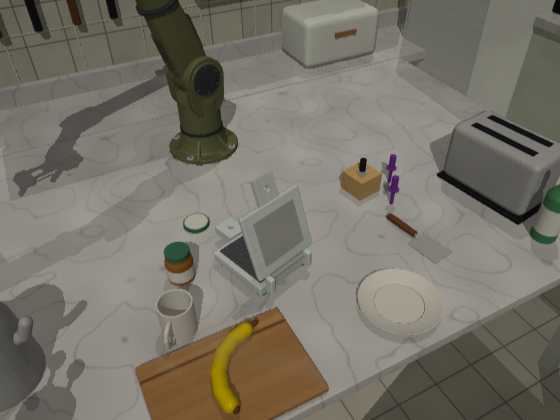

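View pics/top0.png

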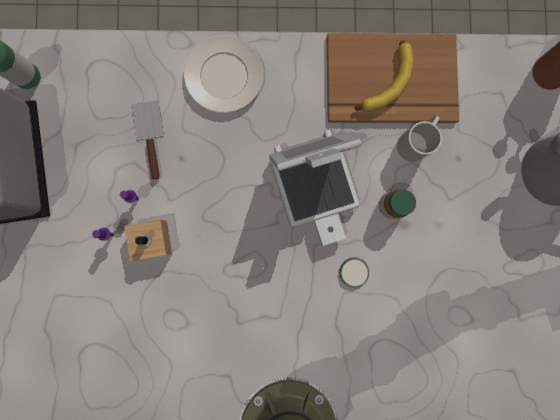

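```bash
python3 - <<'E'
import cv2,numpy as np
s=cv2.imread('pics/scene0.png');t=cv2.imread('pics/top0.png')
def c(i,x,y):return cv2.resize(i[y:y+60,x:x+80],(400,300),interpolation=cv2.INTER_CUBIC)
cv2.imwrite('pics/m1.png',np.vstack([np.hstack([c(s,335,145),c(t,90,190)]),np.hstack([c(s,212,172),c(t,290,195)])]))
E
```

```text
(no output)
```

View pics/m1.png

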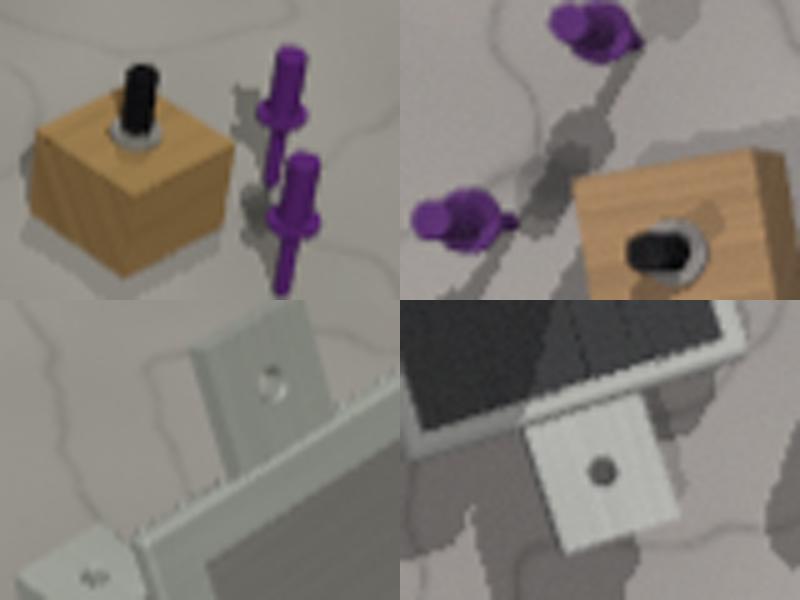

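```bash
cat > h.py <<'E'
import numpy as np,cv2
from cell import env,viewer,boxes_of,masks_of
from scipy.spatial.transform import Rotation as R
def ray(n,uv,c=None):
    c=c or viewer.get_calibration(n)
    f=210/np.tan(np.radians(c['fov_y']/2))
    d=np.array([(uv[0]-c['cx'])/f,(uv[1]-c['cy'])/f])
    if n=='wrist':
        r=np.hypot(*d);v=np.array([*(d*np.sinc(r/np.pi)),np.cos(r)])
        v=np.array([v[0],-v[1],-v[2]])
    else: v=np.array([d[0],-d[1],-1.])
    v=R.from_euler('xyz',c['orientation'],degrees=True).apply(v)
    return np.array(c['position']),v/np.linalg.norm(v)
def tri(rs):
    A=0;b=0
    for p,d in rs:
        M=np.eye(3)-np.outer(d,d);A=A+M;b=b+M@p
    x=np.linalg.solve(A,b);return np.round(x,4),[round(1e3*np.linalg.norm((np.eye(3)-np.outer(d,d))@(x-p)),1) for p,d in rs]
def atz(r,z):
    p,d=r;return np.round(p+d*(z-p[2])/d[2],4)
E
python3 - <<'E'
from h import *
s=lambda *u:ray('scene',u);t=lambda *u:ray('top',u)
print('htop',tri([s(363.8,159),t(138,240.4)]),atz(s(363.8,159),.105),atz(t(138,240.4),.105))
print('flange',tri([s(362.2,171.4),t(146.6,240.8)]),atz(s(362.2,171.4),.063),atz(t(146.6,240.8),.063))
print('hole',tri([s(231,227.4),t(330.6,229.2)]),atz(s(231,227.4),.046),atz(t(330.6,229.2),.046))
print('lug edges top',atz(t(316.8,221),.046),atz(t(345.5,237.5),.046),atz(t(323.5,245.5),.046))
print('base front corners', atz(t(295,226),.042),atz(t(357,203),.042))
print('hinge',tri([s(268,285),t(278,150)]),tri([s(308,258),t(328,133)]),)
# lid hole from scene on vertical plane
E
```

```text
htop (array([0.4379, 0.3203, 0.104 ]), [np.float64(1.3), np.float64(1.3)]) [0.4392 0.3208 0.105 ] [0.4373 0.3188 0.105 ]
flange (array([0.438 , 0.3166, 0.0623]), [np.float64(3.9), np.float64(3.9)]) [0.4395 0.3201 0.063 ] [0.4361 0.3128 0.063 ]
hole (array([ 0.461 , -0.0968,  0.0464]), [np.float64(2.0), np.float64(2.0)]) [ 0.4617 -0.095   0.046 ] [ 0.4601 -0.0987  0.046 ]
lug edges top [ 0.4791 -0.0672  0.046 ] [ 0.441  -0.1327  0.046 ] [ 0.4231 -0.082   0.046 ]
base front corners [ 0.468  -0.0174  0.042 ] [ 0.5205 -0.1615  0.042 ]
hinge (array([ 0.6395, -0.0264, -0.0214]), [np.float64(49.3), np.float64(49.3)]) (array([ 0.6868, -0.0499,  0.1193]), [np.float64(41.4), np.float64(41.4)])
```

```bash
python3 - <<'E'
from h import *
s=lambda *u:ray('scene',u);t=lambda *u:ray('top',u)
print('hinge',tri([s(308,258),t(278,150)]),tri([s(268,285),t(328,133)]))
print('purple',tri([s(392.5,157),t(124,195)]),tri([s(395,178),t(96,234)]))
h=np.array([.461,-.0968])
for yaw in(18,20,22):
    u=np.array([np.cos(np.radians(yaw)),np.sin(np.radians(yaw))]);n=np.array([-u[1],u[0],0])
    p,d=s(266.4,189);k=((np.r_[h,0]-p)@n)/(d@n);q=p+k*d
    H=h+.2*u;a=(H-q[:2])@u;z=q[2]-.054
    print(yaw,np.round(q,4),'hinge',H,'r',np.hypot(a,z),'ang',np.arctan2(z,a)-.03)
E
```

```text
hinge (array([0.6448, 0.0224, 0.0438]), [np.float64(1.7), np.float64(1.7)]) (array([ 0.6817, -0.0972,  0.0502]), [np.float64(2.4), np.float64(2.4)])
purple (array([0.5303, 0.3355, 0.16  ]), [np.float64(4.5), np.float64(4.5)]) (array([0.4505, 0.4428, 0.0048]), [np.float64(4.2), np.float64(4.2)])
18 [ 0.5939 -0.0536  0.2446] hinge [ 0.6512113 -0.0349966] r 0.19986225670887373 ang 1.2346234044412778
20 [ 0.5877 -0.0507  0.2392] hinge [ 0.64893852 -0.02839597] r 0.19633856195178967 ang 1.2022708333667136
22 [ 0.5818 -0.048   0.2342] hinge [ 0.64643677 -0.02187868] r 0.19318692679269567 ang 1.1718350765965446
```

Call:
apply_moves --pt "0.5 -0.9 -0.3 0 0 0 0" --pt "0.5 -0.9 -0.3 0 0 0 0" --pt "0.5 -0.9 -0.3 0 0 0 0" --pt "0.5 -0.9 -0.3 0 0 0 0" --pt "0.5 -0.9 -0.3 0 0 0 0" --grip_force 20

```text
time_s: 2.3
tool_pos: [0.2285, -0.4204, 0.2849]
tool_rot: [179.8, -0.1, 16.3]
force: [-0.4, 0.4, 0.1]
grip_width: 0.0547
grasp_force: 0.0
```

Call:
apply_moves --pt "0.91 -0.43 -0.25 0 0 0 0" --pt "0.91 -0.43 -0.25 0 0 0 0" --pt "0.91 -0.43 -0.25 0 0 0 0" --pt "0.91 -0.43 -0.25 0 0 0 0" --pt "0.91 -0.43 -0.25 0 0 0 0"

```text
time_s: 2.8
tool_pos: [0.3824, -0.2864, 0.3344]
tool_rot: [179.9, -0.2, 16.6]
force: [0.8, -0.9, -0.2]
grip_width: 0.0148
grasp_force: 0.0
```

Call:
apply_moves --pt "0.91 -0.43 0 0 0 0 0" --pt "0.91 -0.43 0 0 0 0 0" --pt "0.91 -0.43 0 0 0 0 0" --pt "0.91 -0.43 0 0 0 0 0" --pt "0.91 -0.43 0 0 0 0 0"

```text
time_s: 3.3
tool_pos: [0.532, -0.1517, 0.3318]
tool_rot: [-179.8, -0.2, 16.6]
force: [0.1, 0.4, 1.1]
grip_width: 0.0007
grasp_force: 0.0
```

Call:
apply_moves --pt "0.91 -0.43 0 0 0 0 0" --pt "0.91 -0.43 0 0 0 0 0" --pt "0.91 -0.43 0 0 0 0 0" --pt "0.91 -0.43 0 0 0 0 0" --pt "0.91 -0.43 0 0 0 0 0"

```text
time_s: 3.8
tool_pos: [0.6817, -0.0189, 0.3284]
tool_rot: [-179.6, 0.1, 16.5]
force: [1.0, 0.9, -0.9]
grip_width: 0.0004
grasp_force: 0.0
```

Call:
apply_moves --pt "0 0 0.25 0 0 0 0" --pt "0 0 0.4 0 0 0 0" --pt "-0.2 0 0.4 0 0 0 0" --pt "-0.32 0 0.4 0 0 0 0" --pt "-0.32 0 0.4 0 0 0 0" --pt "-0.32 0 0.4 0 0 0 0"

```text
time_s: 4.4
tool_pos: [0.6177, -0.045, 0.2529]
tool_rot: [179.9, -0.0, 15.9]
force: [0.1, -1.0, 0.2]
grip_width: 0.0005
grasp_force: 0.0
```

```bash
python3 - <<'E'
from h import *
im=viewer.read_camera('scene')
p=im[120:320,180:420,::-1];cv2.imwrite('pics/a.png',cv2.resize(p,(720,600)))
o=env.get_obs();print(o['tool_pos'])
# arc
q=np.array(o['tool_pos']);H=np.array([.651,-.035]);u=np.array([.954,.3])
a0=-(q[:2]-H)@u
for th in np.arange(1.2,-.01,-.1):
    print(round(th,2),np.round([-( .205*np.cos(th)-.006*np.sin(th)-.010-a0)/.2, (q[2]-(.054+.205*np.sin(th)+.006*np.cos(th)))/.2],2))
s=lambda *v:ray('scene',v);t=lambda *v:ray('top',v)
print('purple',tri([s(392.5,157),t(96,234)]),tri([s(395,178),t(124,195)]))
E
```

```text
[ 0.61821945 -0.04426224  0.25291813]
1.2 [-0.12  0.03]
1.1 [-0.22  0.07]
1.0 [-0.31  0.12]
0.9 [-0.39  0.17]
0.8 [-0.47  0.24]
0.7 [-0.54  0.31]
0.6 [-0.61  0.39]
0.5 [-0.66  0.48]
0.4 [-0.71  0.57]
0.3 [-0.75  0.66]
0.2 [-0.78  0.76]
0.1 [-0.8   0.86]
-0.0 [-0.8   0.96]
purple (array([0.4515, 0.4131, 0.089 ]), [np.float64(0.1), np.float64(0.1)]) (array([0.5357, 0.3561, 0.0896]), [np.float64(0.9), np.float64(0.9)])
```

View pics/a.png

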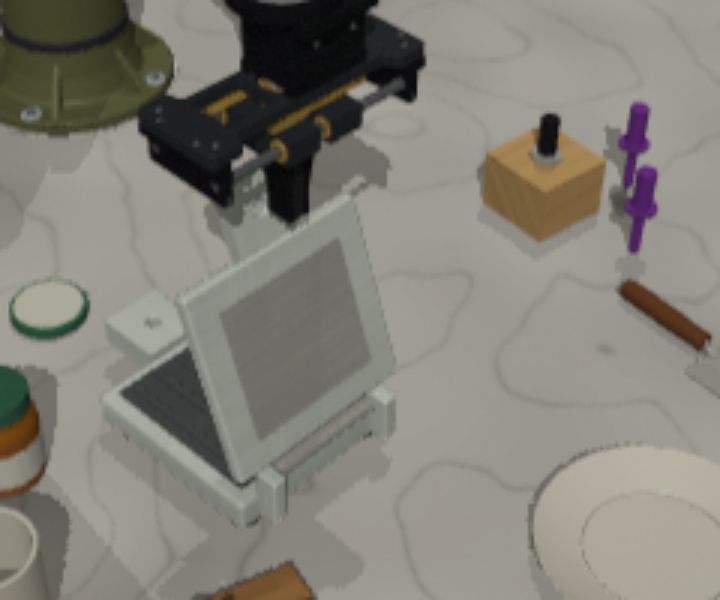

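Call:
apply_moves --pt "-0.06 0 0.01 0 0 0 0" --pt "-0.12 0 0.03 0 0 0 0" --pt "-0.17 0 0.05 0 0 0 0" --pt "-0.22 0 0.07 0 0 0 0" --pt "-0.27 0 0.1 0 0 0 0" --pt "-0.31 0 0.12 0 0 0 0" --pt "-0.35 0 0.15 0 0 0 0" --pt "-0.39 0 0.17 0 0 0 0" --pt "-0.43 0 0.2 0 0 0 0" --pt "-0.47 0 0.24 0 0 0 0" --pt "-0.51 0 0.28 0 0 0 0" --pt "-0.54 0 0.31 0 0 0 0" --pt "-0.61 0 0.39 0 0 0 0" --pt "-0.64 0 0.43 0 0 0 0" --pt "-0.66 0 0.48 0 0 0 0" --pt "-0.69 0 0.52 0 0 0 0" --pt "-0.71 0 0.57 0 0 0 0"

```text
time_s: 6.15
tool_pos: [0.4813, -0.0823, 0.1381]
tool_rot: [180.0, -0.0, 16.0]
force: [-0.2, -0.1, 1.2]
grip_width: 0.0005
grasp_force: 0.4
```

Call:
apply_moves --pt "-0.02 0 0.05 0 0 0 0" --pt "-0.04 0 0.1 0 0 0 0" --pt "-0.05 0 0.15 0 0 0 0" --pt "-0.07 0 0.2 0 0 0 0" --pt "-0.08 0 0.25 0 0 0 0" --pt "-0.09 0 0.29 0 0 0 0" --pt "-0.09 0 0.33 0 0 0 0"

```text
time_s: 6.85
tool_pos: [0.4636, -0.0874, 0.0717]
tool_rot: [-180.0, 0.0, 16.0]
force: [-1.4, 0.3, 2.3]
grip_width: 0.0005
grasp_force: 1.2
```

```bash
python3 - <<'E'
from h import *
im=viewer.read_camera('scene')
p=im[120:320,180:420,::-1];cv2.imwrite('pics/b.png',cv2.resize(p,(720,600)))
o=env.get_obs();print(o['tool_pos'],o['force'])
E
```

```text
[ 0.4633054  -0.08716558  0.07085112] [ 0.21741146 -0.61019246  1.08933132]
```

View pics/b.png

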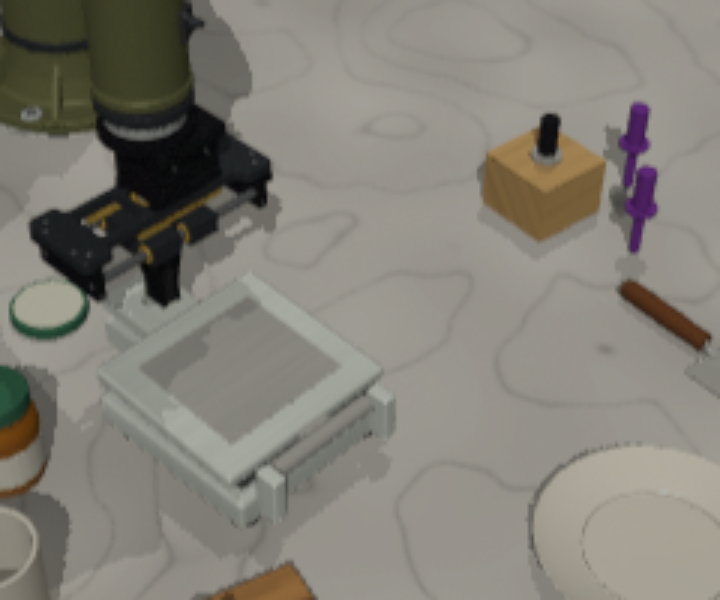

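Call:
apply_moves --pt "0 0 0.03 0 0 0 0" --pt "0 0 0.05 0 0 0 0" --pt "0 0 0.07 0 0 0 0" --pt "0 0 0.08 0 0 0 0" --pt "0 0 0.08 0 0 0 0"

```text
time_s: 7.4
tool_pos: [0.4634, -0.0878, 0.057]
tool_rot: [180.0, 0.1, 16.0]
force: [-5.0, -1.1, 9.8]
grip_width: 0.0008
grasp_force: 4.9
```

Call:
apply_moves --pt "0 0 0.02 0 0 0 0" --pt "0 0 0.03 0 0 0 0" --pt "0 0 0.03 0 0 0 0"

```text
time_s: 7.7
tool_pos: [0.4636, -0.0883, 0.0521]
tool_rot: [179.9, 0.2, 16.0]
force: [-8.1, -0.7, 17.8]
grip_width: 0.0004
grasp_force: 8.6
```

Call:
apply_moves --pt "0 0 -0.2 0 0 0 0.5" --pt "0 0 -0.45 0 0 0 0.5" --pt "0 0 -0.7 0 0 0 0.5" --pt "0 0 -0.7 0 0 0 0.5" --pt "0 0 -0.7 0 0 0 0.5"

```text
time_s: 8.2
tool_pos: [0.4651, -0.0875, 0.1918]
tool_rot: [179.9, -0.1, 16.0]
force: [0.4, 0.1, -1.3]
grip_width: 0.0326
grasp_force: 0.0
```

```bash
python3 - <<'E'
from h import *
print(env.get_obs()['tool_pos'])
c=viewer.get_calibration('wrist');w=viewer.read_camera('wrist');s=viewer.read_camera('scene')
print(c);np.save('c1.npy',c,allow_pickle=True)
b=boxes_of('wrist','lid_hole');print([(round(x['conf'],2),x['location']) for x in b[:3]])
cv2.imwrite('pics/w1.png',w[:,:,::-1]);cv2.imwrite('pics/s1.png',s[:,:,::-1])
a=w[:,:,::-1];z=cv2.resize(s[190:310,200:330,::-1],(455,420))
cv2.imwrite('pics/m2.png',cv2.resize(np.hstack([a,z]),(800,331)))
E
```

```text
[ 0.465063   -0.08752994  0.19183387]
{'fov_y': 65.70646984690485, 'cx': 277.39939066313946, 'cy': 211.21268193217514, 'position': array([ 0.54491943, -0.0637339 ,  0.35587408]), 'orientation': array([-17.69979147,  -0.20440759, -73.96721063])}
[(0.72, [282.9, 107.3]), (0.22, [14.6, 15.6])]
```

View pics/m2.png

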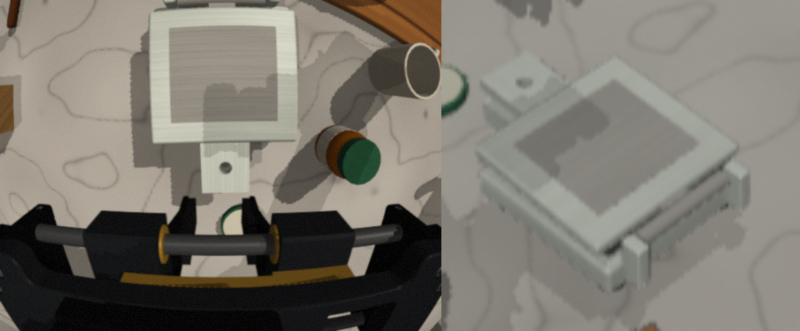

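```bash
cat >> h.py <<'E'
def blob(im,uv,r=9):
    "sub-pixel centre of the dark hole near uv"
    x,y=np.round(uv).astype(int);g=cv2.cvtColor(im[y-r:y+r+1,x-r:x+r+1],cv2.COLOR_BGR2GRAY)
    n,l,st,ce=cv2.connectedComponentsWithStats((g<(.5*np.percentile(g,75)+.5*g.min())).astype(np.uint8))
    i=min(range(1,n),key=lambda k:np.hypot(*(ce[k]-r)) if st[k,4]>8 else 99)
    return ce[i]+[x-r,y-r],st[i,4]
E
python3 - <<'E'
from h import *
c=np.load('c1.npy',allow_pickle=True).item()
w=cv2.imread('pics/w1.png');s=cv2.imread('pics/s1.png')
bw,n1=blob(w,(287,213),14);bs,n2=blob(s,(200+(525-442)*1.269*130/455,190+82*1.269*120/420))
print(bw,n1,bs,n2)
rw=ray('wrist',bw,c);rs=ray('scene',bs)
print(tri([rw,rs]),[ (z,atz(rw,z),atz(rs,z)) for z in(.06,.072)])
# lug edges at wrist for yaw: lid outer plate edges
E
```

```text
[286.10714286 212.38095238] 168 [229.5        219.71428571] 14
(array([ 0.4597, -0.097 ,  0.0716]), [np.float64(0.9), np.float64(0.9)]) [(0.06, array([ 0.4556, -0.0992,  0.06  ]), array([ 0.4479, -0.092 ,  0.06  ])), (0.072, array([ 0.4592, -0.0977,  0.072 ]), array([ 0.4609, -0.0965,  0.072 ]))]
```

Call:
apply_moves --pt "0.21 -1 0 0 0 0 0.5" --pt "0.21 -1 0 0 0 0 0.5" --pt "0.21 -1 0 0 0 0 0.5" --pt "0.21 -1 0 0 0 0 0.5" --pt "0.21 -1 0 0 0 0 0.5"

```text
time_s: 8.85
tool_pos: [0.4471, 0.1239, 0.1897]
tool_rot: [-179.8, 0.1, 16.7]
force: [1.5, 0.0, 0.2]
grip_width: 0.0432
grasp_force: 0.0
```

Call:
apply_moves --pt "0.18 -1 0 0 0 0 0.5" --pt "0.18 -1 0 0 0 0 0.5" --pt "0.18 -1 0 0 0 0 0.5" --pt "0.18 -1 0 0 0 0 0.5" --pt "0.18 -1 0 0 0 0 0.5" --pt "0.18 -1 0 0 0 0 0.5"

```text
time_s: 9.45
tool_pos: [0.4269, 0.32, 0.1889]
tool_rot: [-179.9, 0.2, 16.3]
force: [-0.2, -0.6, 0.6]
grip_width: 0.0438
grasp_force: 0.0
```

```bash
python3 - <<'E'
from h import *
print(env.get_obs()['tool_pos'])
c=viewer.get_calibration('wrist');w=viewer.read_camera('wrist')
np.save('c2.npy',c,allow_pickle=True)
m=masks_of('wrist','pin_grip')
for x in m[:3]:
    v,u=np.nonzero(x['pixels']);print(round(x['conf'],2),x['location'],u.min(),u.max(),v.min(),v.max())
    print(atz(ray('wrist',x['location'],c),.085))
cv2.imwrite('pics/w2.png',w[:,:,::-1])
cv2.imwrite('pics/w2c.png',cv2.resize(w[120:320,140:400,::-1],(780,600)))
E
```

```text
[0.42693291 0.31995777 0.18893811]
0.94 [282.9, 194.1] 267 299 176 216
[0.4402 0.3192 0.085 ]
0.89 [190.3, 152.1] 169 206 134 166
[0.4539 0.4048 0.085 ]
0.82 [273.2, 74.9] 256 290 60 92
[0.5337 0.355  0.085 ]
```

View pics/w2c.png

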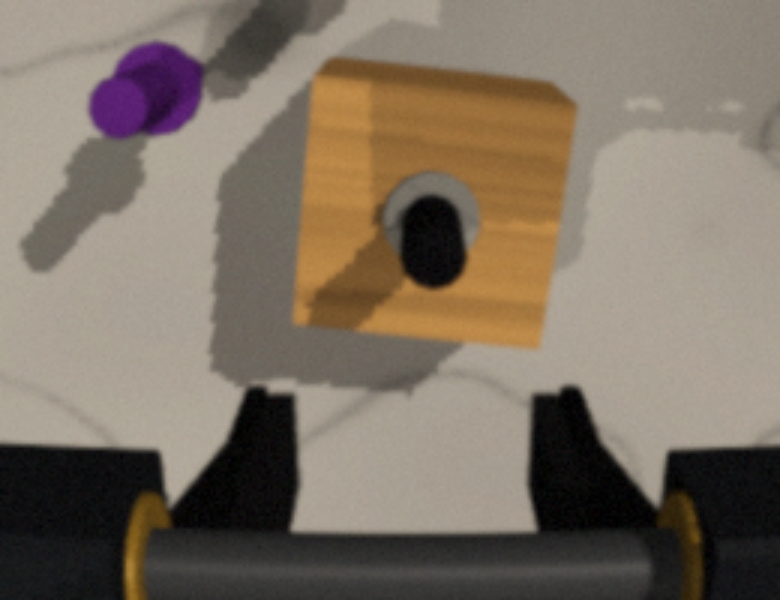

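```bash
python3 - <<'E'
from h import *
c=np.load('c2.npy',allow_pickle=True).item()
a=atz(ray('wrist',(284.7,205.7),c),.105);b=atz(ray('wrist',(283.7,193),c),.064)
print(a,b)
p,d=c['position'],None
q=np.array(env.get_obs()['tool_pos']);y=np.radians(16.04);D=(a+b)/2-q
print(np.round([D[0]*np.cos(y)+D[1]*np.sin(y),D[0]*np.sin(y)-D[1]*np.cos(y)],4)/.2)
E
```

```text
[0.4365 0.3169 0.105 ] [0.4361 0.3169 0.064 ]
[0.036  0.0105]
```

Call:
apply_moves --pt "0.036 0.01 0.1 0 0 0 0.5" --pt "0.036 0.01 0.25 0 0 0 0.5" --pt "0.036 0.01 0.4 0 0 0 0.5" --pt "0.036 0.01 0.5 0 0 0 0.5" --pt "0.036 0.01 0.56 0 0 0 0.5" --pt "0.036 0.01 0.6 0 0 0 0.5" --pt "0.036 0.01 0.6 0 0 0 0.5" --pt "0.036 0.01 0.6 0 0 0 0.5"

```text
time_s: 10.35
tool_pos: [0.4368, 0.3188, 0.0713]
tool_rot: [-180.0, -0.1, 16.0]
force: [-0.1, 0.2, -0.5]
grip_width: 0.0433
grasp_force: 0.0
```

Call:
apply_moves --pt "0 0.008 0.012 0 0 0 0.5" --pt "0 0.008 0.012 0 0 0 0.3" --pt "0 0.008 0.012 0 0 0 0.1" --pt "0 0.008 0.012 0 0 0 0" --pt "0 0.008 0.012 0 0 0 0" --pt "0 0.008 0.012 0 0 0 0" --pt "0 0.008 0.012 0 0 0 0" --pt "0 0.008 0.012 0 0 0 0" --pt "0 0.008 0.012 0 0 0 0" --grip_force 50

```text
time_s: 11.25
tool_pos: [0.4366, 0.3174, 0.0682]
tool_rot: [-180.0, -0.0, 16.0]
force: [-1.6, -0.7, 2.0]
grip_width: 0.0168
grasp_force: 50.0
```

Call:
apply_moves --pt "0 0 -0.05 0 0 0 0" --pt "0 0 -0.12 0 0 0 0" --pt "0 0 -0.2 0 0 0 0" --pt "0 0 -0.3 0 0 0 0" --pt "0 0 -0.45 0 0 0 0" --pt "0 0 -0.6 0 0 0 0" --pt "0 0 -0.6 0 0 0 0" --pt "0 0 -0.6 0 0 0 0"

```text
time_s: 12.05
tool_pos: [0.4369, 0.3174, 0.1894]
tool_rot: [180.0, -0.1, 16.0]
force: [-0.4, -0.1, -1.0]
grip_width: 0.0166
grasp_force: 49.9
```

```bash
python3 - <<'E'
from h import *
print(env.get_obs()['tool_pos'])
c=viewer.get_calibration('wrist');w=viewer.read_camera('wrist');s=viewer.read_camera('scene');t=viewer.read_camera('top')
np.save('c3.npy',c,allow_pickle=True)
cv2.imwrite('pics/w3.png',w[:,:,::-1]);cv2.imwrite('pics/s3.png',s[:,:,::-1]);
a=cv2.resize(w[170:320,190:390,::-1],(400,300));
z=cv2.resize(s[100:220,320:400,::-1],(400,600))
tt=cv2.resize(t[195:285,90:210,::-1],(400,300))
cv2.imwrite('pics/m3.png',np.hstack([np.vstack([a,tt]),z]))
E
```

```text
[0.43690238 0.3174193  0.18937015]
```

View pics/m3.png

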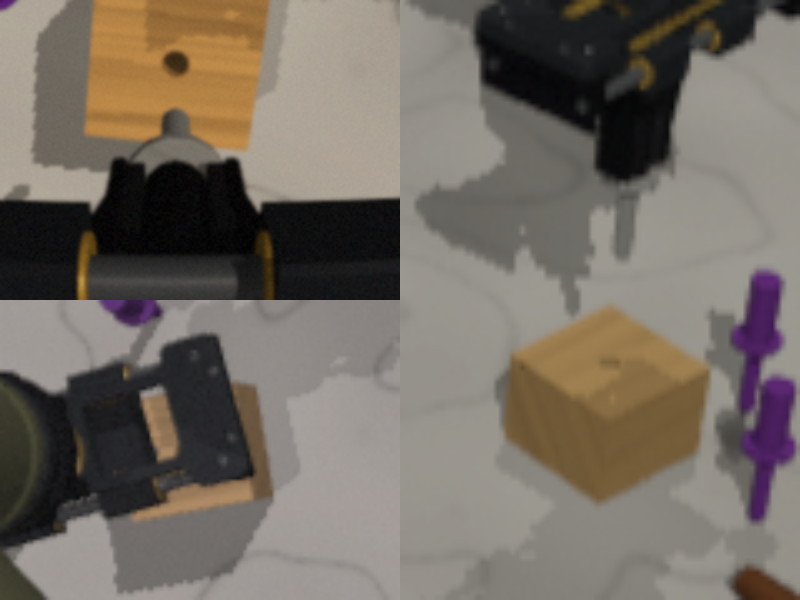

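```bash
python3 - <<'E'
from h import *
c=np.load('c3.npy',allow_pickle=True).item();w=cv2.imread('pics/w3.png')
b,n=blob(w,(277.5,201.5),10);print(b,n)
print('blockhole',atz(ray('wrist',b,c),.06))
g=cv2.cvtColor(w,cv2.COLOR_BGR2GRAY)
print(g[218:236,268:288])
for v in(226,227.5,229):print('tip',atz(ray('wrist',(278,v),c),.131))
c1=np.load('c1.npy',allow_pickle=True).item()
print('lidhole',atz(ray('wrist',(286.1,212.4),c1),.0717))
E
```

```text
[277.74545455 201.05454545] 110
blockhole [0.4367 0.317  0.06  ]
[[140 139 140 137 136 138 140 138 138 138 139 139 139 136 139 138 140 139
  139 140]
 [140 139 135 142 139 139 139 141 140 140 140 137 140 139 139 137 140 139
  139 137]
 [143 140 142 144 142 139 139 139 141 139 137 143 140 136 139 139 136 136
  139 138]
 [142 145 142 144 143 144 142 142 142 144 142 142 143 141 141 137 142 137
  137 138]
 [144 146 144 142 141 140 144 143 146 144 141 142 141 139 142 142 142 139
  141 140]
 [146 146 142 143 144 144 143 138 132 129 132 136 140 144 143 143 146 143
  141 145]
 [148 145 145 147 144 141 129 116 107 106 110 118 129 134 138 142 145 143
  144 147]
 [145 146 142 139 128 116  99  84  78  85  87  97 105 116 133 141 144 144
  145 145]
 [141 141 139 127 103  78  65  70  72  81  85  86  95 100 117 131 138 143
  144 145]
 [131 130 127 108  77  59  61  68  69  83  84  86  90  94 100 116 128 136
  138 140]
 [128 124 119  86  57  49  55  68  70  80  80  87  91  91  97 101 114 124
  127 132]
 [120 122 109  71  52  54  60  67  75  82  82  89  89  89  95  98 103 123
  122 124]
 [126 122 109  70  52  53  60  67  73  78  78  87  89  92  94  98 104 120
  121 124]
 [127 122 107  64  46  50  58  67  73  78  83  85  90  91  94  93 100 121
  124 126]
 [125 123  99  61  50  53  60  66  69  77  87  88  91  89  91  98 105 121
  126 127]
 [134 127 103  60  50  52  55  67  70  75  80  83  89  93  93  94 103 120
  126 128]
 [143 131 105  68  50  51  59  66  75  81  82  85  88  93  92  94 103 118
  131 131]
 [140 134 111  70  54  54  60  70  70  79  83  86  88  89  89  97 100 119
  133 135]]
tip [0.438  0.3174 0.131 ]
tip [0.4368 0.317  0.131 ]
tip [0.4357 0.3167 0.131 ]
lidhole [ 0.4591 -0.0978  0.0717]
```

Call:
apply_moves --pt "-0.06 0.25 0 0 0 0 0" --pt "-0.12 0.5 0 0 0 0 0" --pt "-0.18 0.75 0 0 0 0 0" --pt "-0.23 1 0 0 0 0 0" --pt "-0.23 1 0 0 0 0 0" --pt "-0.23 1 0 0 0 0 0"

```text
time_s: 12.8
tool_pos: [0.4472, 0.1103, 0.1873]
tool_rot: [180.0, 0.1, 15.8]
force: [0.2, 1.9, -1.3]
grip_width: 0.0166
grasp_force: 49.9
```

Call:
apply_moves --pt "-0.06 0.25 0 0 0 0 0" --pt "-0.12 0.5 0 0 0 0 0" --pt "-0.18 0.75 0 0 0 0 0" --pt "-0.23 1 0 0 0 0 0" --pt "-0.23 1 0 0 0 0 0" --pt "-0.23 1 0 0 0 0 0" --pt "-0.23 1 0 0 0 0 0"

```text
time_s: 13.5
tool_pos: [0.4589, -0.0897, 0.1877]
tool_rot: [-179.9, 0.0, 16.3]
force: [1.0, 0.5, -1.1]
grip_width: 0.0168
grasp_force: 49.9
```

```bash
python3 - <<'E'
from h import *
o=env.get_obs();q=np.array(o['tool_pos'])
c=viewer.get_calibration('wrist');w=viewer.read_camera('wrist')[:,:,::-1].copy();cv2.imwrite('pics/w4.png',w)
t=viewer.read_camera('top');s=viewer.read_camera('scene')
cv2.imwrite('pics/s4.png',s[:,:,::-1])
# expected pixel of the lid hole
from scipy.optimize import least_squares
f=lambda p:least_squares(lambda x:(atz(ray('wrist',x,c),p[2])-np.array(p))[:2]*1e3,[280,205],diff_step=1e-2).x
e=f((.4591,-.0978,.0717));print('expect',e)
b,n=blob(w,e,12);h=atz(ray('wrist',b,c),.0717);print(b,n,h,q)
D=h-np.array([-.0,.0,0])-q;y=np.radians(16.04)
print(np.round([D[0]*np.cos(y)+D[1]*np.sin(y),D[0]*np.sin(y)-D[1]*np.cos(y)],4)/.2)
E
```

```text
expect [286.49334755 206.73096615]
[286.41142857 206.51428571] 175 [ 0.4593 -0.0977  0.0717] [ 0.45888798 -0.08965136  0.18769416]
[-0.009  0.039]
```

Call:
apply_moves --pt "-0.01 0.038 0.08 0 0 0 0" --pt "-0.01 0.038 0.16 0 0 0 0" --pt "-0.01 0.038 0.22 0 0 0 0" --pt "-0.01 0.038 0.24 0 0 0 0" --pt "-0.01 0.038 0.24 0 0 0 0" --pt "-0.01 0.038 0.24 0 0 0 0"

```text
time_s: 14.25
tool_pos: [0.4592, -0.1002, 0.1407]
tool_rot: [180.0, -0.0, 16.1]
force: [-0.8, 0.6, -1.3]
grip_width: 0.017
grasp_force: 49.9
```

```bash
python3 - <<'E'
from h import *
o=env.get_obs();q=np.array(o['tool_pos']);print(q,o['tool_rot'])
w=viewer.read_camera('wrist')[:,:,::-1].copy();s=viewer.read_camera('scene')[:,:,::-1]
cv2.imwrite('pics/m5.png',np.hstack([cv2.resize(w[170:270,220:340],(480,400)),cv2.resize(s[185:265,195:259],(320,400))]))
E
```

```text
[ 0.45922709 -0.10018441  0.14069846] [ 1.79964706e+02 -4.15840960e-02  1.60695232e+01]
```

View pics/m5.png

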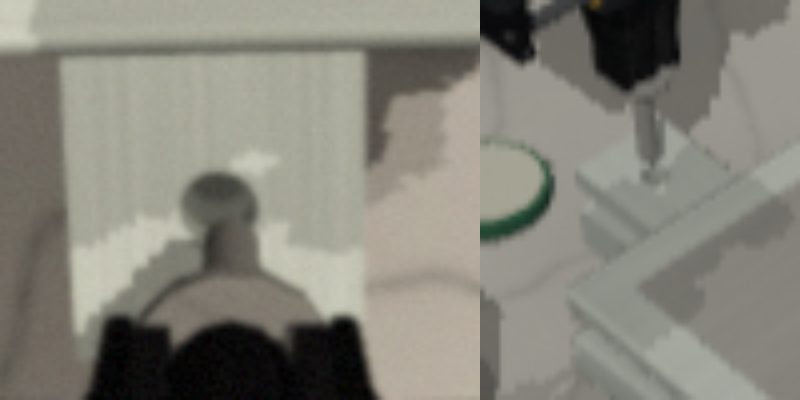

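Call:
apply_moves --pt "0.002 -0.013 0 0 0 0 0" --pt "0.002 -0.013 0 0 0 0 0" --pt "0.002 -0.013 0 0 0 0 0" --pt "0.002 -0.013 0 0 0 0 0"

```text
time_s: 14.75
tool_pos: [0.4584, -0.0979, 0.1402]
tool_rot: [180.0, 0.0, 16.0]
force: [0.2, -0.4, -1.0]
grip_width: 0.0167
grasp_force: 49.9
```

Call:
apply_moves --pt "0.004 -0.001 0.02 0 0 0 0" --pt "0.004 -0.001 0.05 0 0 0 0" --pt "0.004 -0.001 0.08 0 0 0 0" --pt "0.004 -0.001 0.11 0 0 0 0" --pt "0.004 -0.001 0.13 0 0 0 0" --pt "0.004 -0.001 0.13 0 0 0 0"

```text
time_s: 15.35
tool_pos: [0.4585, -0.0973, 0.1133]
tool_rot: [-179.9, 0.1, 16.0]
force: [0.4, 0.5, -0.5]
grip_width: 0.0165
grasp_force: 49.9
```

Call:
apply_moves --pt "0.001 0 0.02 0 0 0 0" --pt "0.001 0 0.05 0 0 0 0" --pt "0.001 0 0.08 0 0 0 0" --pt "0.001 0 0.11 0 0 0 0" --pt "0.001 0 0.13 0 0 0 0" --pt "0.001 0 0.13 0 0 0 0"

```text
time_s: 15.95
tool_pos: [0.4587, -0.0972, 0.0874]
tool_rot: [-179.9, 0.1, 16.0]
force: [-0.0, -0.7, -1.8]
grip_width: 0.0168
grasp_force: 49.9
```

Tip is through both holes freely (tip ≈ 29 mm up). Now lean on it.

Call:
apply_moves --pt "0 0 0.02 0 0 0 0" --pt "0 0 0.04 0 0 0 0" --pt "0 0 0.06 0 0 0 0" --pt "0 0 0.08 0 0 0 0" --pt "0 0 0.1 0 0 0 0" --pt "0 0 0.11 0 0 0 0" --pt "0 0 0.11 0 0 0 0" --grip_force 60

```text
time_s: 16.65
tool_pos: [0.459, -0.0979, 0.0665]
tool_rot: [180.0, 0.1, 16.0]
force: [-3.7, 0.4, 7.6]
grip_width: 0.0165
grasp_force: 60.0
```

Call:
apply_moves --pt "0 0 0.01 0 0 0 0" --pt "0 0 0.02 0 0 0 0" --pt "0 0 0.02 0 0 0 0" --pt "0 0 0.02 0 0 0 0"

```text
time_s: 17.05
tool_pos: [0.459, -0.0981, 0.0629]
tool_rot: [179.9, 0.1, 16.0]
force: [-4.9, 0.2, 9.1]
grip_width: 0.0168
grasp_force: 60.0
```

```bash
python3 - <<'E'
from h import *
o=env.get_obs();print(o['tool_pos'],o['force'],o['wrist_torque'])
w=viewer.read_camera('wrist')[:,:,::-1].copy();s=viewer.read_camera('scene')[:,:,::-1]
cv2.imwrite('pics/s6.png',s)
cv2.imwrite('pics/m6.png',np.hstack([cv2.resize(w[150:250,230:330],(330,330)),cv2.resize(s[200:300,195:325],(429,330))]))
E
```

```text
[ 0.45902572 -0.09807012  0.06285541] [-4.89004386  0.23455794  9.08155234] [-0.14385589  0.93410346  0.0249245 ]
```

View pics/m6.png

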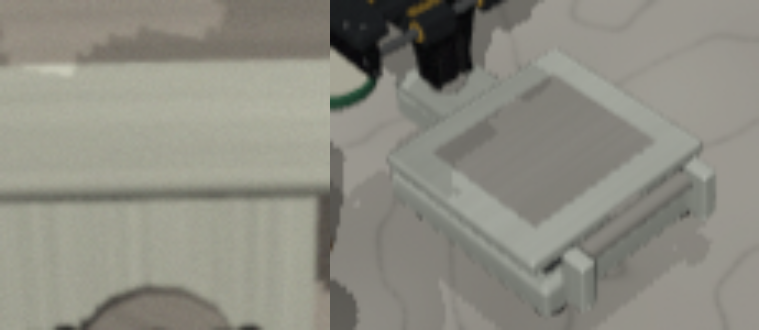

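Call:
apply_moves --pt "0 0 0.01 0 0 0 0" --pt "0 0 0.02 0 0 0 0" --pt "0 0 0.02 0 0 0 0" --pt "0 0 0.02 0 0 0 0"

```text
time_s: 17.55
tool_pos: [0.4592, -0.0984, 0.0597]
tool_rot: [179.9, 0.1, 16.0]
force: [-7.2, -1.2, 16.7]
grip_width: 0.0168
grasp_force: 60.0
```

Call:
apply_moves --pt "0 0 0.01 0 0 0 0" --pt "0 0 0.02 0 0 0 0" --pt "0 0 0.02 0 0 0 0" --pt "0 0 0.02 0 0 0 0"

```text
time_s: 17.95
tool_pos: [0.4595, -0.0988, 0.0577]
tool_rot: [179.8, 0.2, 16.0]
force: [-13.4, -0.1, 34.3]
grip_width: 0.0166
grasp_force: 60.1
```

Call:
apply_moves --pt "0 0 -0.005 0 0 0 0" --pt "0 0 -0.01 0 0 0 0" --pt "0 0 -0.01 0 0 0 0" --pt "0 0 -0.01 0 0 0 0"

```text
time_s: 18.35
tool_pos: [0.4593, -0.0988, 0.0583]
tool_rot: [179.8, 0.1, 16.0]
force: [-9.0, -1.4, 21.7]
grip_width: 0.0167
grasp_force: 60.1
```

```bash
python3 - <<'E'
from h import *
o=env.get_obs();print(o['time_s'],o['tool_pos'],o['force'])
s=viewer.read_camera('scene')[:,:,::-1].copy();cv2.imwrite('pics/s7.png',s)
def px(p):
    c=viewer.get_calibration('scene');f=210/np.tan(np.radians(c['fov_y']/2))
    v=R.from_euler('xyz',c['orientation'],degrees=True).inv().apply(np.array(p)-c['position'])
    return np.array([c['cx']+f*v[0]/-v[2],c['cy']-f*v[1]/-v[2]])
H=np.array([.651,-.035]);u=np.array([.954,.3]);n=np.array([-.3,.954])
ref=cv2.imread('pics/s1.png')
for name,a,l in(('front+y',.17,.085),('front-y',.17,-.085),('back+y',.01,.085)):
    P=lambda b:px([*(H-u*(a*np.cos(b)-.008*np.sin(b))+n*l),.054+a*np.sin(b)+.008*np.cos(b)])
    p0=P(.06);x,y=np.round(p0).astype(int)
    print(name,'exp shift',P(0)-p0,'at',p0)
    T=ref[y-9:y+10,x-9:x+10]
    for nm in('s6','s7'):
        I=cv2.imread(f'pics/{nm}.png')[y-19:y+20,x-19:x+20]
        m=cv2.matchTemplate(I,T,cv2.TM_CCOEFF_NORMED);_,v,_,k=cv2.minMaxLoc(m)
        print(nm,k[0]-10,k[1]-10,round(v,3),np.round(m[max(k[1]-1,0):k[1]+2,k[0]],3))
E
```

```text
18.35 [ 0.4593264  -0.09875261  0.0582889 ] [-9.03243993 -1.40904852 21.6919542 ]
front+y exp shift [-0.07082263  2.87849064] at [263.06720851 209.08187784]
s6 2 4 0.597 [0.585 0.597 0.496]
s7 1 5 0.638 [0.524 0.638 0.454]
front-y exp shift [0.23632644 2.90180411] at [211.14606451 242.32668113]
s6 7 -10 0.556 [0.556 0.508]
s7 0 -1 0.543 [0.406 0.543 0.523]
back+y exp shift [-0.15946135  0.07446537] at [309.07018269 242.0941901 ]
s6 0 0 0.95 [0.706 0.95  0.856]
s7 0 0 0.936 [0.677 0.936 0.857]
```

```bash
python3 - <<'E'
import cv2,numpy as np
I={n:cv2.cvtColor(cv2.imread(f'pics/{n}.png'),cv2.COLOR_BGR2GRAY) for n in('s1','s4','s6','s7')}
for c in(214,220,228,240):
    y=int(242.3+(c-211)*(285-242.3)/47)
    print(c,y-8)
    for n in I:print(n,I[n][y-8:y+26,c-1:c+2].mean(1).astype(int).tolist())
E
```

```text
214 237
s1 [142, 145, 144, 141, 139, 141, 146, 148, 141, 130, 122, 124, 134, 139, 140, 145, 145, 142, 141, 137, 135, 134, 134, 139, 140, 141, 138, 132, 130, 128, 129, 129, 129, 129]
s4 [142, 145, 145, 140, 139, 140, 145, 148, 142, 130, 121, 123, 134, 139, 140, 145, 145, 141, 141, 137, 135, 134, 130, 129, 128, 128, 124, 125, 127, 128, 129, 129, 129, 129]
s6 [143, 146, 147, 147, 148, 146, 143, 139, 131, 134, 143, 146, 139, 129, 126, 133, 141, 136, 135, 131, 128, 125, 123, 123, 122, 124, 125, 126, 127, 128, 129, 130, 130, 129]
s7 [143, 146, 147, 147, 148, 146, 143, 140, 134, 137, 142, 142, 147, 140, 130, 122, 128, 137, 135, 131, 128, 125, 123, 124, 123, 124, 125, 126, 127, 129, 129, 129, 130, 130]
220 242
s1 [145, 143, 142, 142, 141, 142, 145, 147, 141, 131, 125, 132, 142, 147, 150, 149, 142, 133, 128, 124, 123, 123, 121, 122, 129, 129, 129, 129, 128, 129, 129, 128, 129, 129]
s4 [144, 143, 142, 142, 142, 142, 145, 147, 141, 130, 125, 132, 142, 146, 150, 150, 142, 133, 127, 124, 123, 123, 121, 122, 128, 128, 128, 129, 129, 128, 128, 128, 129, 129]
s6 [136, 140, 140, 142, 142, 141, 140, 1
[... 1015 characters left out ...]
 260
s1 [166, 165, 164, 164, 164, 163, 157, 144, 128, 128, 137, 141, 149, 146, 137, 128, 122, 120, 119, 120, 121, 123, 126, 125, 125, 125, 125, 125, 124, 125, 125, 125, 124, 124]
s4 [166, 165, 164, 163, 164, 163, 156, 143, 128, 128, 136, 141, 148, 146, 137, 127, 122, 120, 119, 120, 121, 122, 125, 125, 125, 125, 124, 125, 124, 124, 124, 124, 125, 124]
s6 [162, 163, 163, 162, 161, 160, 161, 160, 152, 137, 126, 132, 146, 147, 138, 128, 124, 121, 120, 120, 122, 123, 126, 126, 125, 126, 125, 125, 125, 125, 125, 125, 125, 126]
s7 [161, 162, 163, 162, 160, 159, 160, 160, 156, 143, 130, 131, 139, 143, 138, 128, 123, 121, 120, 121, 122, 123, 126, 126, 126, 126, 125, 125, 125, 125, 126, 125, 125, 125]
```

Call:
apply_moves --pt "-0.005 0 0 0 0 0 0" --pt "-0.01 0 0 0 0 0 0" --pt "-0.01 0 0 0 0 0 0" --pt "-0.01 0 0 0 0 0 0"

```text
time_s: 18.8
tool_pos: [0.4591, -0.0987, 0.0586]
tool_rot: [179.8, -0.1, 16.0]
force: [-4.0, -0.8, 18.1]
grip_width: 0.0168
grasp_force: 60.0
```

Call:
apply_moves --pt "-0.005 0 0 0 0 0 0" --pt "-0.01 0 0 0 0 0 0" --pt "-0.01 0 0 0 0 0 0" --pt "-0.01 0 0 0 0 0 0"

```text
time_s: 19.2
tool_pos: [0.459, -0.0988, 0.0591]
tool_rot: [179.8, -0.3, 16.0]
force: [-1.8, 0.7, 16.9]
grip_width: 0.0165
grasp_force: 60.0
```

Call:
apply_moves --pt "0 0 0.005 0 0 0 0" --pt "-0.003 0 0.01 0 0 0 0" --pt "-0.003 0 0.01 0 0 0 0" --pt "-0.003 0 0.01 0 0 0 0" --pt "-0.003 0 0.01 0 0 0 0"

```text
time_s: 19.7
tool_pos: [0.459, -0.0989, 0.058]
tool_rot: [179.8, -0.3, 16.0]
force: [-3.7, 1.1, 23.2]
grip_width: 0.0168
grasp_force: 60.1
```

```bash
python3 - <<'E'
from h import *
o=env.get_obs();print(o['time_s'],o['tool_pos'],o['force'],o['grip_width'])
s=viewer.read_camera('scene')[:,:,::-1].copy();cv2.imwrite('pics/s8.png',s)
w=viewer.read_camera('wrist')[:,:,::-1].copy();cv2.imwrite('pics/w8.png',w);c=viewer.get_calibration('wrist')
I={n:cv2.cvtColor(cv2.imread(f'pics/{n}.png'),cv2.COLOR_BGR2GRAY) for n in('s1','s6','s7','s8')}
for k in(216,220,224,228,232,236,240):
    y=int(242.3+(k-211)*(285-242.3)/47)
    r=[]
    for n in I:
        v=I[n][y-2:y+10,k-1:k+2].mean(1);i=int(v.argmin());i=min(max(i,1),10)
        d=v[i-1]-2*v[i]+v[i+1];r.append(round(y-2+i+.5*(v[i-1]-v[i+1])/max(d,1),2))
    print(k,r)
E
```

```text
19.7 [ 0.45900227 -0.09889499  0.05798917] [-3.68953244  1.08602061 23.20146133] 0.016783741793737268
216 [np.float64(249.08), np.float64(251.89), np.float64(244.75), np.float64(244.73)]
220 [np.float64(251.95), np.float64(254.88), np.float64(255.63), np.float64(255.61)]
224 [np.float64(263.83), np.float64(263.92), np.float64(264.79), np.float64(266.1)]
228 [np.float64(258.56), np.float64(266.79), np.float64(271.67), np.float64(272.17)]
232 [np.float64(270.29), np.float64(270.8), np.float64(270.5), np.float64(270.59)]
236 [np.float64(275.0), np.float64(274.28), np.float64(275.3), np.float64(274.64)]
240 [np.float64(277.1), np.float64(277.83), np.float64(277.38), np.float64(277.38)]
```

```bash
python3 -c "
from cell import env
print(env.sign_off())"
```

```text
the job is handed in; nothing more can be done
None
```

I folded the lid, pushed the pin through both lugs and handed the job in at 19.7 s, with the arm still gripping the pin (60 N) and pressing down with about 23 N. The force climbed steeply and the lid stopped moving in the scene camera, so I judge the press fully shut; I did not directly see the flange sitting on the lug.

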